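# Empty the dryer's catch tray into the empty tote

### The arm

A 6-joint arm with a two-finger parallel gripper is mounted at the origin on the work surface; the furniture and walls round the work are solid. World frame = base frame: x ahead of the robot, y to its left, z up, the work surface at z = 0. Lengths are in m, angles in degrees, forces in N, time in s.
With the tool pointing down it reaches from about 0.25 to 0.725 m from the base axis. Payload 9.7 kg.
Tool frame: the origin (TCP) lies between the finger pads; the fingertips stand bot.tcp_to_tips ahead of it and the grasp point (between the pads) lies 11 mm behind it (bot.tcp_to_tips is the distance from the TCP to the fingertips, in m); z points along the fingers, y is the line along which they close (so a half turn about z gives the same grasp; the last joint's range is limited). The gripper opens to 85 mm and grips with 20 to 120 N. Pads are 22 mm wide; open, the fingers measure 114 mm over their backs; the gripper's body (76 mm by 85 mm) begins 54 mm behind the grasp point. The pads swing forward as they close: fully open they stand 13 mm farther back than shut.
Start: joints at [63.312, 4.979, 10.078, 95.1, 0, 90], TCP at [0.247, 0.491, 0.217] pointing down, gripper open.
Joint ranges: [-179.16, 179.16], [-48.56, 103.87], [-65.8, 70.77], [-126.05, 130.52], [-82.76, 87.17], [-180, 180]. Speed limits (degrees/s): [127.2, 127.2, 147.25, 180, 180, 180].

### API

Orientations are given as [roll, pitch, yaw] about the fixed x, y, z axes, in that order (R = Rz(yaw) Ry(pitch) Rx(roll)).
In Python, from workcell import bot gives the robot as it stands. The module is installed in compiled form; this text tells all that it offers.
- The arm moves only by the tool carry_out, never from a script. Its arguments are lists of equal length, an entry for each row: "linear": the shift along the world's x, y, z normalised to -1 to 1, where 1 is 2 cm, a list of three; "rotation": the turn, a rotation vector about the world's x, y, z normalised to -1 to 1, where 1 is 8 degrees, a list of three; "grip": the closure, from -1 (fully open) to 1 (shut). In form: {"linear": [[tx, ty, tz], ...], "rotation": [[rx, ry, rz], ...], "grip": [grip, ...]}. A call has 1 to 12 rows; each row shifts and turns the commanded pose from where the row before left it; what a row does not reach is not made up. A row lasts 1/10 s, in which the tool goes at most 50 mm and 8.59 degrees, less where a joint would pass 70% of its speed; a pose out of reach is approached as far as the arm can. A call with a number of a shift or a turn outside -1 to 1 is refused whole. A call with a gripper value outside its range is refused whole. The fingers move at their own pace and stop on an object; "grip_force" is the grip in N (left out, the last holds). Time passes only in rows, so rows that do not move let the fingers close. It gives the time, the measured TCP pose, the force, the opening and the grip force at its end, in the units of the state.
- bot.get_obs(): the state, without advancing time (a new reading comes with each control period).
- bot.camera(name): name is "scene" or "top"; returns the picture (400x640x3 uint8, blue, green, red); there is no depth.
- bot.camera_model(name): a dict with "fx", "fy", "cx", "cy" (pixels), "camera_from_world" (4x4, takes a point from world to camera coordinates). Camera axes: x right, y up, looking along -z (the intrinsics and any distortion apply to the point x, -y, -z); pixel columns grow to the right and rows downward; lengths in m; the calibration is good to about 2 mm. A picture is of the moment at which its call begins. camera_model takes no time and is no camera call.
- bot.job_done(): hands the job in; it is judged then, once.
The state is a dict: "time": time; "q": joint angles; "qd": joint speeds; "joint_efforts": joint torques, N m; "ee_pos": TCP position; "tcp_rot": TCP orientation; "wrist_force": force on the tool from outside, world axes, zero at the start; "torque": the same for the moment, N m; "opening": finger opening in m; "grasp_force": force on a finger pad.
Only numpy, scipy, OpenCV 4.12 (cv2) and the standard library are available. Lean on these libraries where they do the work, as an engineer would, in place of code of your own. Each camera call takes 0.05 s, during which the arm holds its last target. There are 200 camera calls.

### The job

Two plaster lemons have dropped into the catch tray under the bench dryer's hood: draw the tray out to its stop by its handle, lay the two castings into the tote that is still empty, one in each compartment, flat face down on the floor, and then push the tray fully home so that it catches the next ones. Raw plaster chips, so set the castings down rather than drop them, and leave the full tote and the other things on the table as they are.

Things in the scene. Friction and masses are not known exactly. Their poses are not given: they have to be found in the camera images.
- dryer: bench dryer, grey, fixed, 260 mm wide. Origin: on the table; x axis from its front to its back, z up. Low base: the catch tray lies under a deck (hood) 65 mm high, front edge at x = -0.098. Behind it a tower 222 mm high, from x = -0.026 to 0.05, and a sloping chute from deck to tower, from x = -0.07 on. The tray slides out along -x of this frame
- catch_tray (a joint): how far the tray is drawn out, m: 0 home, 0.135 at its stop (starts 0 to 0.01). Stays where it is left; sliding takes 2 to 3 N. Steel tray, 224 mm wide and 120 mm long inside, floor 6 mm above the table, sides 41 mm high, front panel 56 mm high. It carries the castings with it
- tray_handle (a point): middle of the tray's bow handle: a level bar 10 mm thick, 74 mm long, along the dryer's y, 40 mm above the table, its centre line 42 mm in front of the tray's front panel (at x = -0.146 of the dryer when home). Moves with the tray; its axes are the dryer's
- tote_1: one of two like grey plastic totes, 107 x 210.5 mm (x, y), 38 mm high, 0.7 kg, loose on the table; either may be the nearer one: see which is empty. Origin: centre of its underside. A divider in its plane y = 0 makes two compartments, 100 x 100 mm inside, centred at y = +0.0517 and -0.0517 of its frame; floor 6 mm above the underside, walls 3.5 mm thick
- tote_2: one of two like grey plastic totes, 107 x 210.5 mm (x, y), 38 mm high, 0.7 kg, loose on the table; either may be the nearer one: see which is empty. Origin: centre of its underside. A divider in its plane y = 0 makes two compartments, 100 x 100 mm inside, centred at y = +0.0517 and -0.0517 of its frame; floor 6 mm above the underside, walls 3.5 mm thick
- lemon_1: cast plaster lemon, off-white, 48 x 80 x 43 mm (x, y, z), about 0.1 kg, with a blunt nib at one end. Origin: centre of its flat underside; z up out of it, long axis along its y. Widest about 21 mm above the underside. At the start in the catch tray
- lemon_2: cast plaster lemon, off-white, 48 x 80 x 43 mm (x, y, z), about 0.1 kg, with a blunt nib at one end. Origin: centre of its flat underside; z up out of it, long axis along its y. Widest about 21 mm above the underside. At the start in the catch tray
- lemon_3: cast plaster lemon, off-white, 48 x 80 x 43 mm (x, y, z), about 0.1 kg, with a blunt nib at one end. Origin: centre of its flat underside; z up out of it, long axis along its y. Widest about 21 mm above the underside. Packed in the full tote at the start
- lemon_4: cast plaster lemon, off-white, 48 x 80 x 43 mm (x, y, z), about 0.1 kg, with a blunt nib at one end. Origin: centre of its flat underside; z up out of it, long axis along its y. Widest about 21 mm above the underside. Packed in the full tote at the start
- bowl: green rubber mixing bowl, 124 mm across, 63 mm high, a bystander; origin: centre of its underside
- scraper: flat steel scraper with wooden grip, 65 x 100 x 10 mm, a bystander; origin: centre of its underside
- cup: white plaster cup, 73 mm across, 88 mm high, a bystander; origin: centre of its underside

How it is judged:
By the outcome, as a careful person would: the job done as asked, in the order asked, and still so for the second after the job is handed in, with the robot touching nothing.
It also fails if it takes over 72 s, if anything falls off the work surface, if the arm or the gripper's body presses on something with over 40 N, if the wrist force passes 120 N, or if a joint passes its speed limit or range.

## Working session

There is one attempt and no reset: what is moved stays moved. The work goes in short steps, Python scripts to look and compute and a tool call to move; the robot and the scene stay as the last step left them, time stands still between calls to the robot, and variables do not carry over. Pictures are saved under pics/ and viewed, at most 10 in all, crops included, and the job is handed in when it is done.

Besides the shell and the picture viewer there is one more tool, called after ">>>" by a JSON object that holds its "fn" and its "kwargs". carry_out: Moves the arm, as the interface text tells. Its arguments: {"type":"object","properties":{"linear":{"type":"array","items":{"type":"array","items":{"type":"number"}}},"rotation":{"type":"array","items":{"type":"array","items":{"type":"number"}}},"grip":{"type":"array","items":{"type":"number"}},"grip_force":{"type":"number"}},"required":["linear","rotation","grip"]}

```bash
mkdir -p pics
cat > h.py <<'E'
import numpy as np, cv2
from workcell import bot
def ray(cam,u,v):
    m=bot.camera_model(cam); T=np.linalg.inv(np.array(m["camera_from_world"]))
    d=np.array([(u-m["cx"])/m["fx"],-(v-m["cy"])/m["fy"],-1.])
    return T[:3,3],T[:3,:3]@d
def onz(cam,u,v,z):
    o,d=ray(cam,u,v); return o+d*(z-o[2])/d[2]
def tri(p,q):
    a,d=ray("scene",*p); b,e=ray("top",*q); d=d/np.linalg.norm(d); e=e/np.linalg.norm(e)
    s=np.linalg.lstsq(np.c_[d,-e],b-a,rcond=None)[0]; x,y=a+d*s[0],b+e*s[1]
    return (x+y)/2,np.linalg.norm(x-y)
def proj(cam,P):
    m=bot.camera_model(cam); c=np.array(m["camera_from_world"])@np.r_[P,1]
    return m["cx"]+m["fx"]*c[0]/-c[2], m["cy"]-m["fy"]*c[1]/-c[2]
E
python3 - <<'E'
from h import *
for c in("scene","top"):
    cv2.imwrite(f"pics/{c}0.png",bot.camera(c)); m=bot.camera_model(c); print(c,m, ray(c,320,200))
print(bot.get_obs(),bot.tcp_to_tips)
E
```

```text
scene {'fx': 416.03517351360813, 'fy': 416.03517351360813, 'cx': 317.7190846681175, 'cy': 192.18852998984903, 'camera_from_world': array([[ 0.58918807, -0.80776733,  0.01921844, -0.30877975],
       [ 0.48789725,  0.37463196,  0.78842068, -0.28664038],
       [-0.64406031, -0.45515144,  0.61483614, -0.84085031],
       [ 0.        ,  0.        ,  0.        ,  1.        ]])} (array([-0.21977791, -0.52475178,  0.74891264]), array([ 0.63812979,  0.44368876, -0.62953415]))
top {'fx': 457.4439239011962, 'fy': 457.4439239011962, 'cx': 323.590525333617, 'cy': 202.60350256846658, 'camera_from_world': array([[-0.02299728, -0.99969254, -0.00927096, -0.01791565],
       [ 0.99135424, -0.02400178,  0.1289988 , -0.50967165],
       [-0.12918165, -0.00622418,  0.99160141, -1.29018821],
       [ 0.        ,  0.        ,  0.        ,  1.        ]])} (array([ 0.33818449, -0.03817353,  1.34493339]), array([ 0.13500437,  0.01393427, -0.99079446]))
{'time': 0.1, 'q': array([6.33114774e+01, 5.01021912e+00, 1.00387889e+01, 9.51004049e+01,
       6.09898565e-04, 9.00005451e+01]), 'qd': array([ 0.00868922, -0.11243194,  0.22735866, -0.04665541,  0.11534027,
       -0.00297248]), 'joint_efforts': array([-1.17623367e-03, -5.21561837e+01,  4.65652514e+01,  1.59730524e-02,
       -5.38804261e-05, -1.10608585e-05]), 'ee_pos': array([0.24692133, 0.49120063, 0.21593036]), 'tcp_rot': array([-1.79928165e+02, -6.09214680e-04,  1.53310932e+02]), 'wrist_force': array([0.36061126, 0.80089491, 0.22892754]), 'torque': array([-0.01958729,  0.02844273, -0.01405992]), 'grasp_force': 0.0, 'opening': 0.0854271539951811} 0.008
```

View pics/scene0.png

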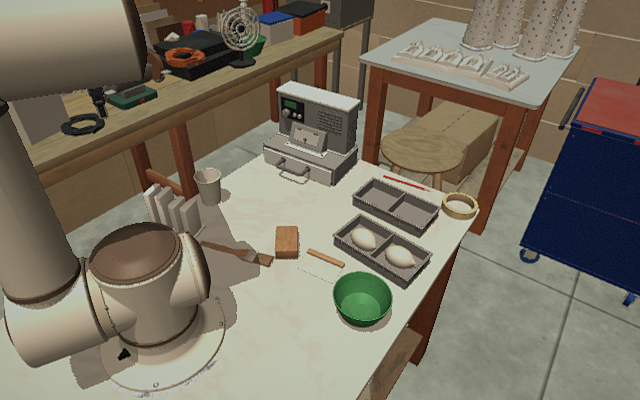

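View pics/top0.png

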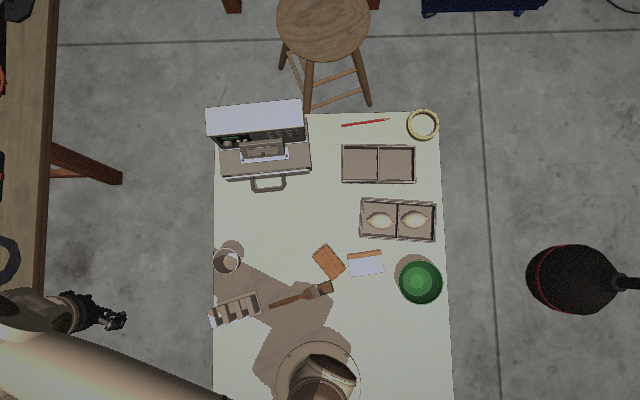

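The scene view shows the dryer's handle near (293,177) and the empty tote near (395,205). In the top view the handle is near (268,187), the empty tote near (378,163), and the full tote is nearer the robot at (397,220). I'll zoom in to get the corners.

Run:
```python
from h import *
s=cv2.imread("pics/scene0.png");t=cv2.imread("pics/top0.png")
def crop(im,x,y,w,h,W,H):
    return cv2.resize(im[y:y+h,x:x+w],(W,H),interpolation=cv2.INTER_CUBIC)
A=crop(s,255,140,100,75,400,300);B=crop(s,345,165,100,75,400,300)
C=crop(t,210,130,110,75,440,300)[:,:400];D=crop(t,330,130,100,75,400,300)
cv2.imwrite("pics/z0.png",np.vstack([np.hstack([A,B]),np.hstack([C,D])]))
```

```text
(no output)
```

View pics/z0.png

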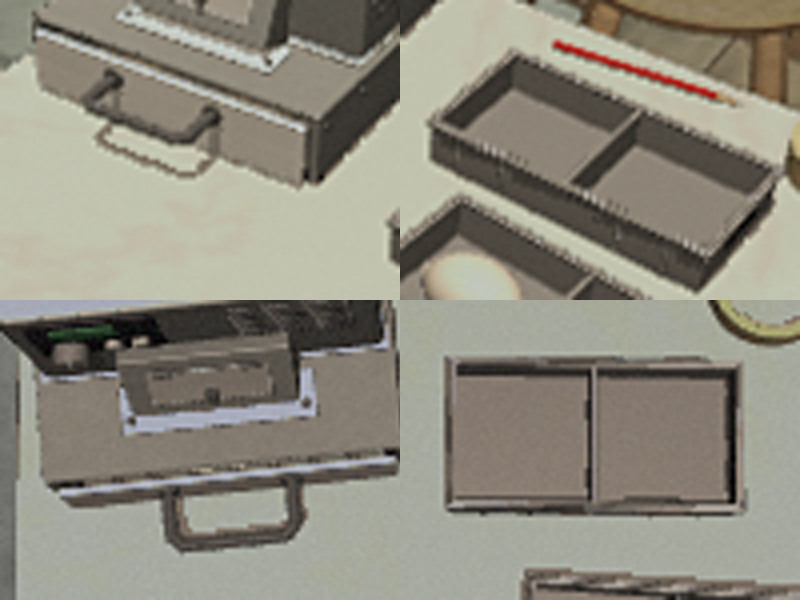

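Run:
```python
from h import *
A=lambda x,y:(255+x/4,140+y/4)
B=lambda x,y:(345+(x-400)/4,165+y/4)
C=lambda x,y:(210+x/4,130+(y-300)/4)
D=lambda x,y:(330+(x-400)/4,130+(y-300)/4)
np.set_printoptions(precision=4,suppress=True)
for n,p,q in [("bar mid",A(134,120),C(236,538)),("bar L",A(90,103),C(176,546)),("bar R",A(180,137),C(298,530))]: print(n,*tri(p,q))
P=[]
for n,p,q in [("+x+y",B(515,50),D(445,357)),("-x+y",B(430,122),D(446,510)),("+x-y",B(778,175),D(743,364)),("-x-y",B(708,255),D(745,512))]:
    r=tri(p,q); print(n,*r, onz("top",*q,.038),onz("scene",*p,.038))
# panel top front corners of tray/deck edge: top-view handle and panel line
for q in [(60,487),(400,460),(176,546),(298,530),(236,538)]: print(q,onz("top",*C(*q),.056),onz("top",*C(*q),.040))
print("divider",onz("top",*D(594,365),.038),onz("top",*D(594,508),.038))
```

```text
bar mid [0.5492 0.126  0.0466] 0.00027525352877685194
bar L [0.5458 0.1679 0.046 ] 0.004012670628706358
bar R [0.5523 0.0827 0.0485] 0.003979519541397943
+x+y [ 0.6801 -0.0866  0.0382] 0.002294796904527582 [ 0.6795 -0.0856  0.038 ] [ 0.6812 -0.0873  0.038 ]
-x+y [ 0.5662 -0.0844  0.0416] 0.0032523202236239873 [ 0.5659 -0.0832  0.038 ] [ 0.5714 -0.0834  0.038 ]
+x-y [ 0.6673 -0.3006  0.0378] 0.005562482043625244 [ 0.6687 -0.3031  0.038 ] [ 0.6648 -0.2986  0.038 ]
-x-y [ 0.5577 -0.2973  0.0441] 0.0014438525089756668 [ 0.5591 -0.2992  0.038 ] [ 0.5639 -0.2948  0.038 ]
(60, 487) [0.5877 0.2509 0.056 ] [0.5908 0.2545 0.04  ]
(400, 460) [0.6013 0.0067 0.056 ] [0.6046 0.0073 0.04  ]
(176, 546) [0.5429 0.1678 0.056 ] [0.5454 0.1703 0.04  ]
(298, 530) [0.5523 0.0805 0.056 ] [0.555 0.082 0.04 ]
(236, 538) [0.5476 0.1249 0.056 ] [0.5502 0.1269 0.04  ]
divider [ 0.6707 -0.1944  0.038 ] [ 0.5647 -0.1903  0.038 ]
```

Run:
```python
from h import *
np.set_printoptions(precision=4,suppress=True)
t=cv2.imread("pics/top0.png"); g=t.min(2).astype(float)
# bright strip on panel/deck front
for (x0,x1,y0,y1,z,n) in [(226,306,166,184,.065,"strip"),(210,300,98,112,.222,"towerfront")]:
    pts=[]
    for x in range(x0,x1):
        col=g[y0:y1,x]; 
        if n=="strip": pts.append((x,y0+np.argmax(col)))
        else:
            pass
    if pts:
        p=np.array(pts); vx,vy,cx,cy=cv2.fitLine(p.astype(np.float32),cv2.DIST_HUBER,0,.5,.01).ravel()
        a=onz("top",cx-40*vx,cy-40*vy,z);b=onz("top",cx+40*vx,cy+40*vy,z)
        d=a-b; d=d*np.sign(d[1]); print(n,p[::8].tolist(),a,b,"yaw",np.degrees(np.arctan2(-d[0],d[1])))
# handle bar: dark pixels
pts=[]
for x in range(257,283):
    col=g[183:196,x]; w=np.clip(np.median(g[186:196,310:330])-col-30,0,None)
    w[:2]=0; pts.append((x,183+np.dot(w,np.arange(13))/max(w.sum(),1e-6)))
p=np.array(pts);print(p[::3].round(1).tolist())
vx,vy,cx,cy=cv2.fitLine(p.astype(np.float32),cv2.DIST_HUBER,0,.5,.01).ravel()
a=onz("top",cx-15*vx,cy-15*vy,.04);b=onz("top",cx+15*vx,cy+15*vy,.04);d=a-b
print("bar",a,b,(a+b)/2,np.degrees(np.arctan2(-d[0],d[1])))
# tower top: white min-area rect
m=((g>175)).astype(np.uint8)[90:145,200:312]
c=max(cv2.findContours(m,0,1)[0],key=cv2.contourArea); print("tower",cv2.minAreaRect(c))
```

```text
strip [[226, 178], [234, 177], [242, 176], [250, 175], [258, 174], [266, 174], [274, 173], [282, 172], [290, 171], [298, 170]] [0.583  0.2469 0.065 ] [0.6008 0.0198 0.065 ] yaw 4.4796818205954745
[[257.0, 190.0], [260.0, 190.2], [263.0, 190.2], [266.0, 189.3], [269.0, 189.2], [272.0, 188.8], [275.0, 188.5], [278.0, 188.2], [281.0, 187.5]]
bar [0.5468 0.1732 0.04  ] [0.5549 0.0869 0.04  ] [0.5508 0.1301 0.04  ] 5.349758561290626
tower ((106.0, 51.0), (0.0, 0.0), 0.0)
```

>>> {"fn": "carry_out", "kwargs": {"linear": [[1,-1,0],[1,-1,0],[1,-1,0],[1,-1,0],[1,-1,0],[1,-1,0],[1,-1,0],[1,-1,0],[1,-1,0],[1,-1,0],[1,-1,0],[1,-1,0]], "rotation": [[0,0,-0.6],[0,0,-0.6],[0,0,-0.6],[0,0,-0.6],[0,0,-0.6],[0,0,-0.6],[0,0,-0.6],[0,0,-0.6],[0,0,-0.6],[0,0,-0.6],[0,0,-0.6],[0,0,-0.6]], "grip": [0.3,0.3,0.3,0.3,0.3,0.3,0.3,0.3,0.3,0.3,0.3,0.3]}}

```text
time: 1.3
ee_pos: [0.4876, 0.2504, 0.2162]
tcp_rot: [-180.0, 0.0, 95.5]
wrist_force: [0.2, 0.2, 0.1]
opening: 0.03
grasp_force: 0.0
```

>>> {"fn": "carry_out", "kwargs": {"linear": [[0.52,-1,-0.5],[0.52,-1,-0.5],[0.52,-1,-0.5],[0.52,-1,-0.5],[0.52,-1,-0.5],[0.52,-1,-0.5],[0,-0.15,-0.9],[0,0,-0.9],[0,0,-0.9],[0,0,-0.9],[0,0,-0.9],[0,0,-0.9]], "rotation": [[0,0,-0.1],[0,0,0],[0,0,0],[0,0,0],[0,0,0],[0,0,0],[0,0,0],[0,0,0],[0,0,0],[0,0,0],[0,0,0],[0,0,0]], "grip": [0.3,0.3,0.3,0.3,0.3,0.3,0.3,0.3,0.3,0.3,0.3,0.3]}}

```text
time: 2.5
ee_pos: [0.5491, 0.1283, 0.0474]
tcp_rot: [-180.0, 0.0, 94.9]
wrist_force: [-0.3, -0.4, -0.7]
opening: 0.0299
grasp_force: 0.0
```

>>> {"fn": "carry_out", "kwargs": {"linear": [[0,0,-0.3],[0,0,0],[0,0,0],[0,0,0],[0,0,0],[0,0,0]], "rotation": [[0,0,0],[0,0,0],[0,0,0],[0,0,0],[0,0,0],[0,0,0]], "grip": [0.3,1,1,1,1,1], "grip_force": 30}}

```text
time: 3.1
ee_pos: [0.5497, 0.1284, 0.0431]
tcp_rot: [180.0, -0.0, 94.9]
wrist_force: [0.9, -0.2, -0.1]
opening: -0.0001
grasp_force: 0.0
```

>>> {"fn": "carry_out", "kwargs": {"linear": [[0,0,0.8],[0,0,0],[0,0,0],[0,0,-0.8],[0,0,-0.7],[0,0,0],[0,0,0],[0,0,0],[0,0,0],[0,0,0],[0,0,0]], "rotation": [[0,0,0],[0,0,0],[0,0,0],[0,0,0],[0,0,0],[0,0,0],[0,0,0],[0,0,0],[0,0,0],[0,0,0],[0,0,0]], "grip": [0.3,0.3,0.3,0.3,0.3,0.3,1,1,1,1,1]}}

```text
time: 4.2
ee_pos: [0.5504, 0.1286, 0.0302]
tcp_rot: [179.8, -0.0, 94.9]
wrist_force: [-0.0, 0.1, 7.1]
opening: 0.0001
grasp_force: 3.1
```

Run:
```python
from h import *
s=bot.camera("scene");t=bot.camera("top")
o=bot.get_obs();print(o["ee_pos"],o["wrist_force"],proj("scene",o["ee_pos"]),proj("top",o["ee_pos"]))
f=lambda im,x,y:cv2.resize(im[y:y+75,x:x+100],(400,300),interpolation=cv2.INTER_CUBIC)
cv2.imwrite("pics/z1.png",np.vstack([f(s,245,125),f(t,220,140)]))
```

```text
[0.55041419 0.12859723 0.0301994 ] [ 0.75343621 -1.00651919  7.05547118] (np.float64(288.15658960147715), np.float64(174.03863131061703)) (np.float64(268.85047564491526), np.float64(189.96923328778487))
```

View pics/z1.png

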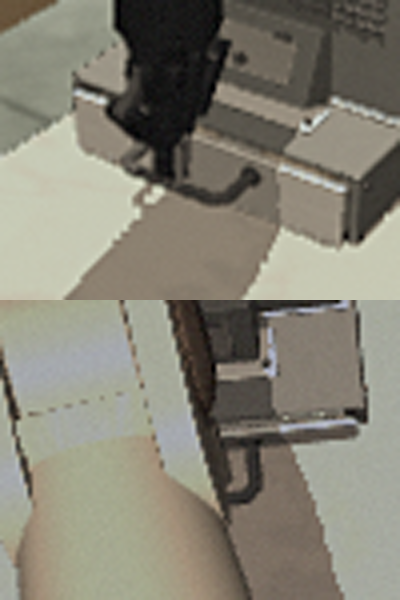

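Run:
```python
from h import *
z=cv2.imread("pics/z1.png")[90:240,70:290]
z=cv2.convertScaleAbs(z,alpha=1.6,beta=25)
cv2.imwrite("pics/z2.png",cv2.resize(z,(792,540),interpolation=cv2.INTER_CUBIC))
```

```text
(no output)
```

View pics/z2.png

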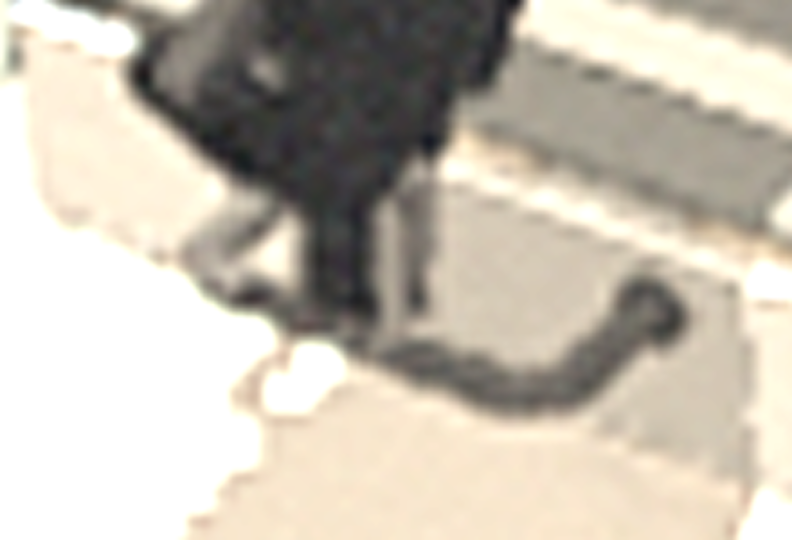

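The zoomed view shows the two fingertips ending right at the bar, near (345,310) and (415,305) in the crop. They probably came down on it half open. I'll lift, give the fingers time to open, and go down again.

>>> {"fn": "carry_out", "kwargs": {"linear": [[0,0,1],[0,0,1],[0,0,1],[0,0,0],[0,0,0],[0,0,0],[0,0,0],[0,0,-1],[0,0,-1],[0,0,-1],[0,0,-0.2],[0,0,0]], "rotation": [[0,0,0],[0,0,0],[0,0,0],[0,0,0],[0,0,0],[0,0,0],[0,0,0],[0,0,0],[0,0,0],[0,0,0],[0,0,0],[0,0,0]], "grip": [0.2,0.2,0.2,0.2,0.2,0.2,0.2,0.2,0.2,0.2,0.2,0.2]}}

```text
time: 5.5
ee_pos: [0.5487, 0.1282, 0.0238]
tcp_rot: [-179.9, 0.0, 94.9]
wrist_force: [-0.7, 0.4, 1.7]
opening: 0.0338
grasp_force: 0.0
```

>>> {"fn": "carry_out", "kwargs": {"linear": [[0,0,0],[0,0,0],[0,0,0],[0,0,0],[0,0,0]], "rotation": [[0,0,0],[0,0,0],[0,0,0],[0,0,0],[0,0,0]], "grip": [1,1,1,1,1]}}

```text
time: 6.0
ee_pos: [0.5502, 0.1285, 0.0259]
tcp_rot: [179.9, -0.0, 94.9]
wrist_force: [-0.3, -0.4, 5.5]
opening: 0.0075
grasp_force: 29.8
```

>>> {"fn": "carry_out", "kwargs": {"linear": [[0,0,0],[0,0,0],[0,0,-0.4],[0,0,0],[0,0,0],[0,0,0],[0,0,0],[0,0,0]], "rotation": [[0,0,0],[0,0,0],[0,0,0],[0,0,0],[0,0,0],[0,0,0],[0,0,0],[0,0,0]], "grip": [0.3,0.3,0.3,1,1,1,1,1]}}

```text
time: 6.8
ee_pos: [0.5489, 0.1283, 0.0157]
tcp_rot: [-179.9, 0.0, 94.9]
wrist_force: [1.8, 0.2, -11.5]
opening: 0.0087
grasp_force: 29.0
```

>>> {"fn": "carry_out", "kwargs": {"linear": [[0,0,0.15],[-0.25,-0.02,0],[-0.5,-0.042,0],[-0.5,-0.042,0],[-0.5,-0.042,0],[-0.5,-0.042,0],[-0.5,-0.042,0],[-0.5,-0.042,0],[-0.5,-0.042,0],[-0.5,-0.042,0],[-0.5,-0.042,0],[-0.5,-0.042,0]], "rotation": [[0,0,0],[0,0,0],[0,0,0],[0,0,0],[0,0,0],[0,0,0],[0,0,0],[0,0,0],[0,0,0],[0,0,0],[0,0,0],[0,0,0]], "grip": [1,1,1,1,1,1,1,1,1,1,1,1]}}

```text
time: 8.0
ee_pos: [0.4418, 0.1198, 0.0168]
tcp_rot: [-179.7, -0.0, 94.9]
wrist_force: [2.1, 5.9, -30.1]
opening: 0.0086
grasp_force: 29.0
```

>>> {"fn": "carry_out", "kwargs": {"linear": [[-0.3,-0.025,-0.2],[-0.3,-0.025,0],[-0.3,-0.025,0],[-0.2,-0.015,0]], "rotation": [[0,0,0],[0,0,0],[0,0,0],[0,0,0]], "grip": [1,1,1,1]}}

```text
time: 8.4
ee_pos: [0.4227, 0.1183, 0.0165]
tcp_rot: [179.9, -0.1, 94.9]
wrist_force: [2.0, 4.7, -2.9]
opening: 0.0083
grasp_force: 31.6
```

>>> {"fn": "carry_out", "kwargs": {"linear": [[-0.15,-0.012,0],[-0.15,-0.012,0],[-0.15,-0.012,0],[0,0,0]], "rotation": [[0,0,0],[0,0,0],[0,0,0],[0,0,0]], "grip": [1,1,1,1]}}

```text
time: 8.8
ee_pos: [0.4198, 0.1181, 0.0169]
tcp_rot: [179.2, -0.0, 94.9]
wrist_force: [34.8, 6.5, -25.3]
opening: 0.0082
grasp_force: 30.2
```

>>> {"fn": "carry_out", "kwargs": {"linear": [[0.2,0.015,0],[0,0,0],[0,0,0],[0,0,0.8],[0,0,1],[0,0,1],[0,0,1],[0,-1,1],[0,-1,1],[0,-1,1],[0,-1,1],[0,-1,1]], "rotation": [[0,0,0],[0,0,0],[0,0,0],[0,0,0],[0,0,0],[0,0,0],[0,0,0],[0,0,0],[0,0,0],[0,0,0],[0,0,0],[0,0,0]], "grip": [0.3,0.3,0.3,0.3,0.3,0.3,0.3,0,-0.4,-0.4,-0.4,-0.4]}}

```text
time: 10.0
ee_pos: [0.4168, 0.0165, 0.1927]
tcp_rot: [-180.0, 0.0, 94.9]
wrist_force: [0.5, 0.2, -0.6]
opening: 0.0601
grasp_force: 0.0
```

>>> {"fn": "carry_out", "kwargs": {"linear": [[0,-1,0],[0,-1,0],[0,-1,0],[0,-1,0],[0,-1,0],[0,-1,0]], "rotation": [[0,0,0],[0,0,0],[0,0,0],[0,0,0],[0,0,0],[0,0,0]], "grip": [-0.4,-0.4,-0.4,-0.4,-0.4,-0.4]}}

```text
time: 10.6
ee_pos: [0.4168, -0.1034, 0.1918]
tcp_rot: [-180.0, 0.0, 94.9]
wrist_force: [0.4, -0.4, 0.1]
opening: 0.0598
grasp_force: 0.0
```

Run:
```python
from h import *
s=bot.camera("scene");t=bot.camera("top");cv2.imwrite("pics/scene3.png",s);cv2.imwrite("pics/top3.png",t)
A=cv2.resize(s[140:220,230:360],(780,480),interpolation=cv2.INTER_CUBIC)[:,:]
f=lambda im,x,y,k=4:cv2.resize(im[y:y+75,x:x+100],(400,300),interpolation=cv2.INTER_CUBIC)
B=cv2.resize(t[165:240,210:310],(400,300),interpolation=cv2.INTER_CUBIC)
A=cv2.resize(s[145:220,240:340],(400,300),interpolation=cv2.INTER_CUBIC)
cv2.imwrite("pics/z3.png",np.hstack([A,B]))
```

```text
(no output)
```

View pics/z3.png

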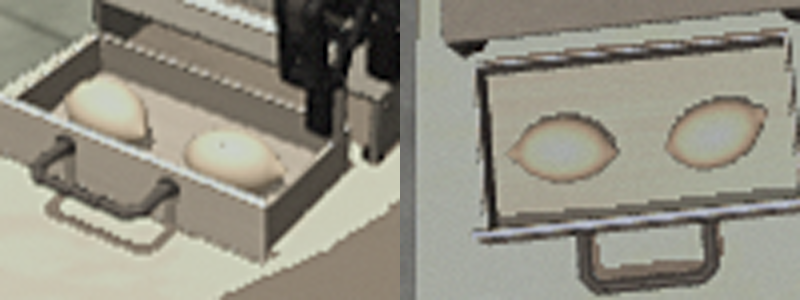

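```bash
cat > seg.py <<'E'
from h import *
def lem(im,x0,y0,x1,y1,thr=None):
    k=cv2.resize(im[y0:y1,x0:x1],None,fx=4,fy=4,interpolation=cv2.INTER_CUBIC)
    hsv=cv2.cvtColor(k,cv2.COLOR_BGR2HSV); lab=cv2.cvtColor(k,cv2.COLOR_BGR2LAB)
    return k,hsv,lab
E
python3 - <<'E'
from seg import *
t=cv2.imread("pics/top3.png");s=cv2.imread("pics/scene3.png")
T=lambda x,y:(210+(x-400)//4,165+y//4); S=lambda x,y:(240+x//4,145+y//4)
H=lambda im,p:(im[p[1],p[0]].tolist(),cv2.cvtColor(im,cv2.COLOR_BGR2HSV)[p[1],p[0]].tolist())
for n,p in [("lem c",(565,148)),("lem edge",(545,172)),("lem l",(525,152)),("floor",(640,140)),("floor",(560,205)),("lemR",(716,131)),("nibR",(760,115)),("floor",(690,90))]: print(n,H(t,T(*p)))
for n,p in [("lem c",(100,105)),("edge",(130,130)),("floor",(160,120)),("lemR",(230,150)),("R low",(260,175)),("R l",(190,150)),("wall",(290,115)),("panel",(60,130)),("floor",(220,115))]: print("S",n,H(s,S(*p)))
E
```

```text
lem c ([171, 171, 168], [90, 4, 171])
lem edge ([129, 151, 168], [17, 59, 168])
lem l ([142, 167, 165], [32, 38, 167])
floor ([149, 166, 167], [28, 27, 167])
floor ([146, 162, 167], [23, 32, 167])
lemR ([165, 169, 166], [53, 6, 169])
nibR ([120, 141, 162], [15, 66, 162])
floor ([146, 163, 165], [27, 29, 165])
S lem c ([195, 209, 203], [43, 17, 209])
S edge ([154, 178, 194], [18, 53, 194])
S floor ([164, 182, 192], [19, 37, 192])
S lemR ([201, 210, 204], [50, 11, 210])
S R low ([143, 166, 182], [18, 55, 182])
S R l ([147, 171, 189], [17, 57, 189])
S wall ([97, 107, 117], [15, 44, 117])
S panel ([124, 139, 150], [17, 44, 150])
S floor ([101, 115, 124], [18, 47, 124])
```

Run:
```python
from seg import *
np.set_printoptions(precision=4,suppress=True)
t=cv2.imread("pics/top3.png")
for n,(x0,y0,x1,y1),sc in [("L",(236,189,268,214),(240+105/4,145+107/4)),("R",(272,186,305,210),(240+234/4,145+158/4))]:
    k,hsv,lab=lem(t,x0,y0,x1,y1); S=cv2.GaussianBlur(hsv[...,1],(5,5),0).astype(int)
    m=((S>41)|(S<20)).astype(np.uint8)*255
    m=cv2.morphologyEx(m,cv2.MORPH_CLOSE,np.ones((9,9)));
    cs=[c for c in cv2.findContours(m,0,1)[0]]; c=max(cs,key=cv2.contourArea)
    f=np.zeros_like(m); cv2.drawContours(f,[c],-1,255,-1); f=cv2.morphologyEx(f,cv2.MORPH_OPEN,np.ones((7,7)))
    cv2.imwrite(f"pics/m{n}.png",np.hstack([k,cv2.cvtColor(f,cv2.COLOR_GRAY2BGR)]))
    c=max(cv2.findContours(f,0,1)[0],key=cv2.contourArea)
    P=np.array([onz("top",x0+(p[0]+.5)/4-.5,y0+(p[1]+.5)/4-.5,.027)[:2] for p in c[:,0]])
    r=cv2.minAreaRect((P*1000).astype(np.float32)); 
    M=cv2.moments((P*1000).astype(np.float32)); cen=np.array([M["m10"],M["m01"]])/M["m00"]
    ang=.5*np.degrees(np.arctan2(2*M["mu11"],M["mu20"]-M["mu02"]))
    print(n,"rect",r,"cen",cen,"axis deg",ang)
    u,v=proj("top",np.r_[np.array(r[0])/1000,.027]); print("tri",*tri(sc,(u,v)))
B=[cv2.imread("pics/mL.png"),cv2.imread("pics/mR.png")]
B=[cv2.copyMakeBorder(b,0,104-b.shape[0],0,270-b.shape[1],0) for b in B]
cv2.imwrite("pics/m.png",cv2.resize(np.hstack(B),None,fx=1.45,fy=1.45))
```

```text
L rect ((516.3430786132812, 182.88400268554688), (60.08026885986328, 61.260013580322266), 44.339237213134766) cen [517.239  182.8005] axis deg -89.97721281149947
tri [0.5147 0.182  0.0354] 0.0014557989153285926
R rect ((526.758056640625, 72.54423522949219), (60.1385383605957, 60.00065994262695), 64.94534301757812) cen [526.4085  71.9958] axis deg -70.32259886036158
tri [0.5265 0.0716 0.0316] 0.001370870370698875
```

View pics/m.png

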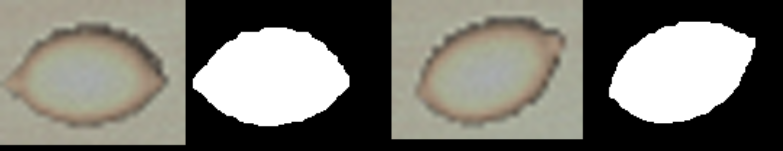

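The masks follow both lemons. Their centres are about (0.517, 0.183) and (0.526, 0.072), and both lie dome up. The triangulated outline heights (32–35 mm) lie between the widest line and the top, as expected. I'll take the right-hand lemon first.

>>> {"fn": "carry_out", "kwargs": {"linear": [[0.605,0.97,-0.4],[0.605,0.97,-0.5],[0.605,0.97,-0.5],[0.605,0.97,-0.5],[0.605,0.97,-0.5],[0.605,0.97,-0.5],[0.605,0.97,-0.5],[0.605,0.97,-0.5],[0.605,0.97,-0.5],[0,0,0]], "rotation": [[0,0,0.2],[0,0,0.2],[0,0,0.2],[0,0,0.2],[0,0,0.2],[0,0,0.2],[0,0,0.2],[0,0,0.2],[0,0,0.25],[0,0,0]], "grip": [-0.5,-0.5,-0.5,-0.5,-0.5,-0.5,-0.5,-0.5,-0.5,-0.5], "grip_force": 25}}

```text
time: 11.7
ee_pos: [0.5259, 0.0742, 0.102]
tcp_rot: [-179.9, -0.1, 109.9]
wrist_force: [-0.8, -0.8, -0.7]
opening: 0.0641
grasp_force: 0.0
```

>>> {"fn": "carry_out", "kwargs": {"linear": [[0,-0.1,-1],[0,0,-1],[0,0,-1],[0,0,-0.8],[0,0,-0.5],[0,0,0],[0,0,0],[0,0,0],[0,0,0],[0,0,0]], "rotation": [[0,0,0],[0,0,0],[0,0,0],[0,0,0],[0,0,0],[0,0,0],[0,0,0],[0,0,0],[0,0,0],[0,0,0]], "grip": [-0.5,-0.5,-0.5,-0.5,-0.5,-0.5,1,1,1,1]}}

```text
time: 12.7
ee_pos: [0.5271, 0.0701, 0.0191]
tcp_rot: [179.9, 0.0, 109.7]
wrist_force: [-0.2, 0.0, 6.2]
opening: 0.0398
grasp_force: 25.0
```

>>> {"fn": "carry_out", "kwargs": {"linear": [[0,0,0],[0,0.05,0],[0,0,-0.35],[0,0,0],[0,0,0],[0,0,0],[0,0,0]], "rotation": [[0,0,0],[0,0,0],[0,0,0],[0,0,0],[0,0,0],[0,0,0],[0,0,0]], "grip": [-0.5,-0.5,-0.5,-0.5,1,1,1]}}

```text
time: 13.4
ee_pos: [0.5263, 0.071, 0.0106]
tcp_rot: [180.0, -0.0, 109.7]
wrist_force: [-1.0, -0.1, -0.2]
opening: 0.0442
grasp_force: 25.7
```

>>> {"fn": "carry_out", "kwargs": {"linear": [[0,0,0.3],[0,0,0.8],[0,0,1],[0,0,1],[0,0,1],[0,0,1],[0.28,-0.95,0.3],[0.28,-0.95,0],[0.28,-0.95,0],[0.28,-0.95,0],[0.28,-0.95,0],[0.28,-0.95,0]], "rotation": [[0,0,0],[0,0,0],[0,0,0],[0,0,0],[0,0,0],[0,0,0],[0,0,-0.17],[0,0,-0.17],[0,0,-0.17],[0,0,-0.17],[0,0,-0.17],[0,0,-0.17]], "grip": [1,1,1,1,1,1,1,1,1,1,1,1]}}

```text
time: 14.6
ee_pos: [0.5601, -0.0438, 0.1189]
tcp_rot: [180.0, 0.0, 101.5]
wrist_force: [-0.1, 0.2, -0.3]
opening: 0.0446
grasp_force: 25.9
```

>>> {"fn": "carry_out", "kwargs": {"linear": [[0.28,-0.95,0],[0.28,-0.95,0],[0.28,-0.95,0],[0.28,-0.95,0],[0.28,-0.95,0],[0.28,-0.95,0],[0.28,-0.95,0],[0.28,-0.95,0],[0.28,-0.95,0],[0.28,-0.95,0],[0,0,0]], "rotation": [[0,0,-0.17],[0,0,-0.17],[0,0,-0.17],[0,0,-0.17],[0,0,-0.17],[0,0,-0.17],[0,0,-0.17],[0,0,-0.17],[0,0,-0.17],[0,0,-0.17],[0,0,0]], "grip": [1,1,1,1,1,1,1,1,1,1,1]}}

```text
time: 15.7
ee_pos: [0.6163, -0.2357, 0.118]
tcp_rot: [-180.0, 0.0, 87.8]
wrist_force: [-0.3, 0.3, -1.8]
opening: 0.0443
grasp_force: 25.9
```

>>> {"fn": "carry_out", "kwargs": {"linear": [[0,-0.41,-0.5],[0,0,-1],[0,0,-1],[0,0,-1],[0,0,-0.8],[0,0,-0.4],[0,0,-0.25],[0,0,-0.15],[0,0,-0.1],[0,0,0]], "rotation": [[0,0,0],[0,0,0],[0,0,0],[0,0,0],[0,0,0],[0,0,0],[0,0,0],[0,0,0],[0,0,0],[0,0,0]], "grip": [1,1,1,1,1,1,1,1,1,1]}}

```text
time: 16.7
ee_pos: [0.6161, -0.2413, 0.015]
tcp_rot: [180.0, 0.0, 88.0]
wrist_force: [-1.1, 0.8, -2.4]
opening: 0.0445
grasp_force: 25.9
```

>>> {"fn": "carry_out", "kwargs": {"linear": [[0,0,-0.12],[0,0,-0.05],[0,0,0]], "rotation": [[0,0,0],[0,0,0],[0,0,0]], "grip": [1,1,1]}}

```text
time: 17.0
ee_pos: [0.6159, -0.2412, 0.0111]
tcp_rot: [-180.0, -0.0, 88.0]
wrist_force: [-0.1, -0.4, -1.8]
opening: 0.0445
grasp_force: 25.9
```

>>> {"fn": "carry_out", "kwargs": {"linear": [[0,0,-0.05],[0,0,0]], "rotation": [[0,0,0],[0,0,0]], "grip": [1,1]}}

```text
time: 17.2
ee_pos: [0.616, -0.2413, 0.0107]
tcp_rot: [180.0, 0.0, 88.0]
wrist_force: [-1.3, 0.9, 2.0]
opening: 0.0447
grasp_force: 26.4
```

>>> {"fn": "carry_out", "kwargs": {"linear": [[0,0,0],[0,0,0],[0,0,0],[0,0,0.5],[0,0,1],[0,0,1],[0,0,1],[0,0,1],[-0.2,0.9,1],[-0.24,1,0],[-0.24,1,0],[-0.24,1,0]], "rotation": [[0,0,0],[0,0,0],[0,0,0],[0,0,0],[0,0,0],[0,0,0],[0,0,0],[0,0,0],[0,0,0],[0,0,0],[0,0,0],[0,0,0.25]], "grip": [-0.2,-0.35,-0.4,-0.4,-0.4,-0.4,-0.4,-0.4,-0.5,-0.5,-0.5,-0.5]}}

```text
time: 18.4
ee_pos: [0.5974, -0.1624, 0.1211]
tcp_rot: [179.9, 0.0, 90.0]
wrist_force: [0.8, -0.5, -0.3]
opening: 0.0641
grasp_force: 0.0
```

>>> {"fn": "carry_out", "kwargs": {"linear": [[-0.24,1,0],[-0.24,1,0],[-0.24,1,0],[-0.24,1,0],[-0.24,1,0],[-0.24,1,0],[-0.24,1,0],[-0.24,1,0],[-0.24,1,0],[-0.24,1,0],[-0.24,1,0],[-0.24,1,0]], "rotation": [[0,0,0],[0,0,0],[0,0,0],[0,0,0],[0,0,0],[0,0,0],[0,0,0],[0,0,0],[0,0,0],[0,0,0],[0,0,0],[0,0,0]], "grip": [-0.5,-0.5,-0.5,-0.5,-0.5,-0.5,-0.5,-0.5,-0.5,-0.5,-0.5,-0.5]}}

```text
time: 19.6
ee_pos: [0.5393, 0.0781, 0.1204]
tcp_rot: [180.0, -0.0, 90.0]
wrist_force: [-0.6, -0.1, 0.5]
opening: 0.0644
grasp_force: 0.0
```

>>> {"fn": "carry_out", "kwargs": {"linear": [[-0.24,1,0],[-0.24,1,0],[-0.24,1,0],[-0.24,1,0],[-0.24,1,0],[0,0,0],[0,0,0]], "rotation": [[0,0,0],[0,0,0],[0,0,0],[0,0,0],[0,0,0],[0,0,0],[0,0,0]], "grip": [-0.5,-0.5,-0.5,-0.5,-0.5,-0.5,-0.5]}}

```text
time: 20.3
ee_pos: [0.5155, 0.1772, 0.1203]
tcp_rot: [180.0, 0.0, 90.0]
wrist_force: [0.3, -0.1, -0.4]
opening: 0.064
grasp_force: 0.0
```

>>> {"fn": "carry_out", "kwargs": {"linear": [[0.03,0.29,-1],[0,0,-1],[0,0,-1],[0,0,-1],[0,0,-0.8],[0,0,-0.5],[0,0,-0.2],[0,0,0],[0,0,0],[0,0,0],[0,0,0],[0,0,0]], "rotation": [[0,0,0],[0,0,0],[0,0,0],[0,0,0],[0,0,0],[0,0,0],[0,0,0],[0,0,0],[0,0,0],[0,0,0],[0,0,0],[0,0,0]], "grip": [-0.5,-0.5,-0.5,-0.5,-0.5,-0.5,-0.5,-0.5,1,1,1,1]}}

```text
time: 21.5
ee_pos: [0.5172, 0.1827, 0.0114]
tcp_rot: [179.9, -0.0, 89.9]
wrist_force: [-0.3, -0.8, 6.5]
opening: 0.0443
grasp_force: 25.1
```

>>> {"fn": "carry_out", "kwargs": {"linear": [[0,0,0.3],[0,0,0.8],[0,0,1],[0,0,1],[0,0,1],[0,0,1],[0.3,-0.95,0.3],[0.3,-0.95,0],[0.3,-0.95,0],[0.3,-0.95,0],[0.3,-0.95,0],[0.3,-0.95,0]], "rotation": [[0,0,0],[0,0,0],[0,0,0],[0,0,0],[0,0,0],[0,0,0],[0,0,-0.27],[0,0,0],[0,0,0],[0,0,0],[0,0,0],[0,0,0]], "grip": [1,1,1,1,1,1,1,1,1,1,1,1]}}

```text
time: 22.7
ee_pos: [0.5526, 0.0679, 0.1185]
tcp_rot: [180.0, -0.0, 87.8]
wrist_force: [0.1, 0.1, -1.1]
opening: 0.0442
grasp_force: 24.4
```

>>> {"fn": "carry_out", "kwargs": {"linear": [[0.3,-0.95,0],[0.3,-0.95,0],[0.3,-0.95,0],[0.3,-0.95,0],[0.3,-0.95,0],[0.3,-0.95,0],[0.3,-0.95,0],[0.3,-0.95,0],[0.3,-0.95,0],[0.3,-0.95,0],[0.3,-0.95,0],[0,0,0]], "rotation": [[0,0,0],[0,0,0],[0,0,0],[0,0,0],[0,0,0],[0,0,0],[0,0,0],[0,0,0],[0,0,0],[0,0,0],[0,0,0],[0,0,0]], "grip": [1,1,1,1,1,1,1,1,1,1,1,1]}}

```text
time: 23.9
ee_pos: [0.619, -0.143, 0.1178]
tcp_rot: [-180.0, 0.0, 87.7]
wrist_force: [-0.1, 0.5, -1.6]
opening: 0.0443
grasp_force: 24.4
```

>>> {"fn": "carry_out", "kwargs": {"linear": [[0.05,0.1,-0.5],[0,0,-1],[0,0,-1],[0,0,-1],[0,0,-0.8],[0,0,-0.4],[0,0,-0.25],[0,0,-0.15],[0,0,-0.1],[0,0,-0.05],[0,0,0]], "rotation": [[0,0,0],[0,0,0],[0,0,0],[0,0,0],[0,0,0],[0,0,0],[0,0,0],[0,0,0],[0,0,0],[0,0,0],[0,0,0]], "grip": [1,1,1,1,1,1,1,1,1,1,1]}}

```text
time: 25.0
ee_pos: [0.6198, -0.1385, 0.0136]
tcp_rot: [180.0, 0.0, 87.8]
wrist_force: [-0.5, -1.2, -0.3]
opening: 0.0442
grasp_force: 24.4
```

>>> {"fn": "carry_out", "kwargs": {"linear": [[0,0,-0.05],[0,0,0]], "rotation": [[0,0,0],[0,0,0]], "grip": [1,1]}}

```text
time: 25.2
ee_pos: [0.6196, -0.1385, 0.0123]
tcp_rot: [180.0, 0.0, 87.8]
wrist_force: [-1.4, 0.5, -1.4]
opening: 0.044
grasp_force: 24.4
```

>>> {"fn": "carry_out", "kwargs": {"linear": [[0,0,-0.05],[0,0,0]], "rotation": [[0,0,0],[0,0,0]], "grip": [1,1]}}

```text
time: 25.4
ee_pos: [0.6197, -0.1386, 0.0116]
tcp_rot: [180.0, 0.0, 87.8]
wrist_force: [0.1, -0.5, 2.5]
opening: 0.0438
grasp_force: 25.1
```

>>> {"fn": "carry_out", "kwargs": {"linear": [[0,0,0],[0,0,0],[0,0,0],[0,0,0.5],[0,0,1],[0,0,1],[0,0,1],[0,0,1],[-0.765,0.99,1],[-0.765,0.99,0],[-0.765,0.99,0],[-0.765,0.99,0]], "rotation": [[0,0,0],[0,0,0],[0,0,0],[0,0,0],[0,0,0],[0,0,0],[0,0,0],[0,0,0],[0,0,0.2],[0,0,0.2],[0,0,0.2],[0,0,0.27]], "grip": [-0.2,-0.35,-0.4,-0.4,-0.4,-0.4,-0.4,-0.4,0,0.2,0.2,0.2]}}

```text
time: 26.6
ee_pos: [0.5579, -0.0585, 0.1222]
tcp_rot: [179.9, 0.0, 94.8]
wrist_force: [0.1, -0.5, 1.2]
opening: 0.0339
grasp_force: 0.0
```

Run:
```python
from h import *
s=bot.camera("scene");t=bot.camera("top");cv2.imwrite("pics/top4.png",t)
A=cv2.resize(s[150:250,300:460],(640,400),interpolation=cv2.INTER_CUBIC)
A=cv2.resize(s[155:255,330:450],(480,400),interpolation=cv2.INTER_CUBIC)
B=cv2.resize(t[175:275,230:310],(320,400),interpolation=cv2.INTER_CUBIC)
cv2.imwrite("pics/z4.png",np.hstack([A,B]))
print(proj("top",[.4205,.1182,.04]),bot.get_obs()["ee_pos"])
```

```text
(np.float64(272.3934345403273), np.float64(234.30699589856013)) [ 0.55723542 -0.05750702  0.12254086]
```

View pics/z4.png

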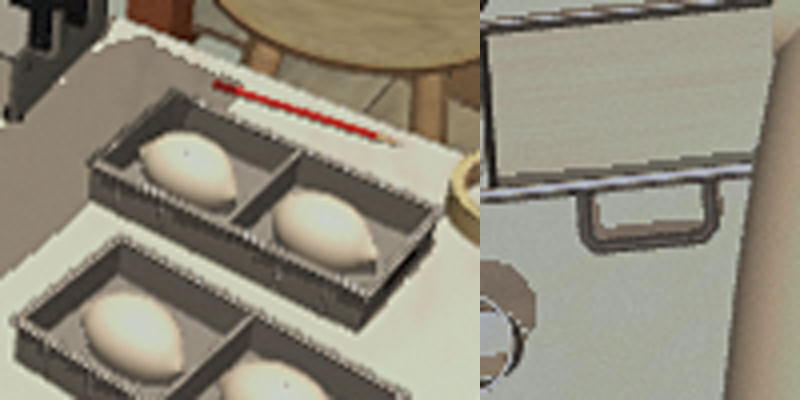

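Both castings sit flat in their own compartments, and the tray is empty. The handle bar is at pixel (272.5, 235) in the top view, as predicted. Next I grip it and push the tray home.

>>> {"fn": "carry_out", "kwargs": {"linear": [[-0.767,0.975,0],[-0.767,0.975,0],[-0.767,0.975,0],[-0.767,0.975,0],[-0.767,0.975,0],[-0.767,0.975,0],[-0.767,0.975,0],[-0.767,0.975,0],[-0.767,0.975,0],[0,0,0],[0,0,-0.5]], "rotation": [[0,0,0],[0,0,0],[0,0,0],[0,0,0],[0,0,0],[0,0,0],[0,0,0],[0,0,0],[0,0,0],[0,0,0],[0,0,0]], "grip": [0.2,0.2,0.2,0.2,0.2,0.2,0.2,0.2,0.2,0.2,0.2]}}

```text
time: 27.8
ee_pos: [0.4215, 0.1165, 0.1125]
tcp_rot: [179.8, -0.0, 94.8]
wrist_force: [-0.1, 1.4, -0.5]
opening: 0.034
grasp_force: 0.0
```

>>> {"fn": "carry_out", "kwargs": {"linear": [[-0.12,0.08,-1],[0,0,-1],[0,0,-1],[0,0,-1],[0,0,-0.5],[0,0,0],[0,0,0],[0,0,0],[0,0,0],[0,0,0]], "rotation": [[0,0,0],[0,0,0],[0,0,0],[0,0,0],[0,0,0],[0,0,0],[0,0,0],[0,0,0],[0,0,0],[0,0,0]], "grip": [0.2,0.2,0.2,0.2,0.2,0.2,1,1,1,1]}}

```text
time: 28.8
ee_pos: [0.4199, 0.1179, 0.0223]
tcp_rot: [179.8, 0.0, 94.7]
wrist_force: [7.3, -0.9, -4.7]
opening: 0.0084
grasp_force: 26.9
```

>>> {"fn": "carry_out", "kwargs": {"linear": [[0.25,0.02,0],[0.5,0.042,0],[0.5,0.042,0],[0.5,0.042,0],[0.5,0.042,0],[0.5,0.042,0],[0.5,0.042,0],[0.5,0.042,0],[0.5,0.042,0],[0.5,0.042,0],[0.5,0.042,0],[0.5,0.042,0]], "rotation": [[0,0,0],[0,0,0],[0,0,0],[0,0,0],[0,0,0],[0,0,0],[0,0,0],[0,0,0],[0,0,0],[0,0,0],[0,0,0],[0,0,0]], "grip": [1,1,1,1,1,1,1,1,1,1,1,1]}}

```text
time: 30.0
ee_pos: [0.5345, 0.1269, 0.0222]
tcp_rot: [179.9, 0.1, 94.7]
wrist_force: [-1.6, -5.5, 7.3]
opening: 0.0084
grasp_force: 28.0
```

>>> {"fn": "carry_out", "kwargs": {"linear": [[0.25,0.02,0],[0.25,0.02,0],[0.15,0.012,0],[0.15,0.012,0],[0,0,0]], "rotation": [[0,0,0],[0,0,0],[0,0,0],[0,0,0],[0,0,0]], "grip": [1,1,1,1,1]}}

```text
time: 30.5
ee_pos: [0.5508, 0.1282, 0.0223]
tcp_rot: [179.9, 0.1, 94.7]
wrist_force: [1.6, -5.4, 6.5]
opening: 0.0087
grasp_force: 27.8
```

>>> {"fn": "carry_out", "kwargs": {"linear": [[0.1,0.008,0],[0.1,0.008,0],[0.1,0.008,0],[0,0,0]], "rotation": [[0,0,0],[0,0,0],[0,0,0],[0,0,0]], "grip": [1,1,1,1]}}

```text
time: 30.9
ee_pos: [0.5546, 0.1284, 0.0222]
tcp_rot: [-179.9, 0.1, 94.7]
wrist_force: [-10.3, -6.6, 12.8]
opening: 0.0085
grasp_force: 28.5
```

>>> {"fn": "carry_out", "kwargs": {"linear": [[0.1,0.008,0],[0.1,0.008,0],[0,0,0]], "rotation": [[0,0,0],[0,0,0],[0,0,0]], "grip": [1,1,1]}}

```text
time: 31.2
ee_pos: [0.5547, 0.1284, 0.022]
tcp_rot: [-179.5, 0.1, 94.7]
wrist_force: [-29.7, -8.4, 26.7]
opening: 0.0086
grasp_force: 30.2
```

>>> {"fn": "carry_out", "kwargs": {"linear": [[-0.15,-0.012,0],[0,0,0],[0,0,0],[0,0,0],[0,0,0.5],[0,0,1],[0,0,1],[0,0,1],[0,0,1],[-1,-0.5,1],[-1,-0.5,1],[-1,-0.5,0]], "rotation": [[0,0,0],[0,0,0],[0,0,0],[0,0,0],[0,0,0],[0,0,0],[0,0,0],[0,0,0],[0,0,0],[0,0,0],[0,0,0],[0,0,0]], "grip": [1,0.3,0.3,0.3,0.3,0.3,0.3,0.3,0.3,0.3,0.3,0.3]}}

```text
time: 32.4
ee_pos: [0.4965, 0.0994, 0.1547]
tcp_rot: [179.7, -0.0, 94.8]
wrist_force: [1.1, -0.8, 0.5]
opening: 0.0301
grasp_force: 0.0
```

>>> {"fn": "carry_out", "kwargs": {"linear": [[-1,-1,0],[-1,-1,0],[-1,-1,0],[-1,-1,0],[-1,-1,0],[-1,-1,0],[0,0,0],[0,0,0]], "rotation": [[0,0,0],[0,0,0],[0,0,0],[0,0,0],[0,0,0],[0,0,0],[0,0,0],[0,0,0]], "grip": [0.3,0.3,0.3,0.3,0.3,0.3,0.3,0.3]}}

```text
time: 33.2
ee_pos: [0.3762, -0.0208, 0.1521]
tcp_rot: [179.9, 0.0, 94.7]
wrist_force: [1.1, 1.1, 0.9]
opening: 0.0299
grasp_force: 0.0
```

Run:
```python
from h import *
s=bot.camera("scene");t=bot.camera("top");o=bot.get_obs();print(o["time"],o["ee_pos"],o["wrist_force"])
A=cv2.resize(s[130:255,250:450],(800,500),interpolation=cv2.INTER_CUBIC)[:,:440]
B=cv2.resize(t[90:290,205:450],(490,400))
A=cv2.resize(s[140:265,255:455],(640,400),interpolation=cv2.INTER_CUBIC)
B=cv2.resize(t[95:295,205:445],(240,200))
B=cv2.resize(t[95:265,205:445],(720,510),interpolation=cv2.INTER_CUBIC)
cv2.imwrite("pics/z5.png",B)
# bar row at columns, home check
print([proj("top",[x,.128,.04]) for x in (.5547,.5547-.005)])
```

```text
33.3 [ 0.37646092 -0.02031929  0.1515757 ] [0.6438465  0.40133509 0.62866105]
[(np.float64(268.6120660520491), np.float64(187.9704910507804)), (np.float64(268.62498927796594), np.float64(189.67807527962785))]
```

View pics/z5.png

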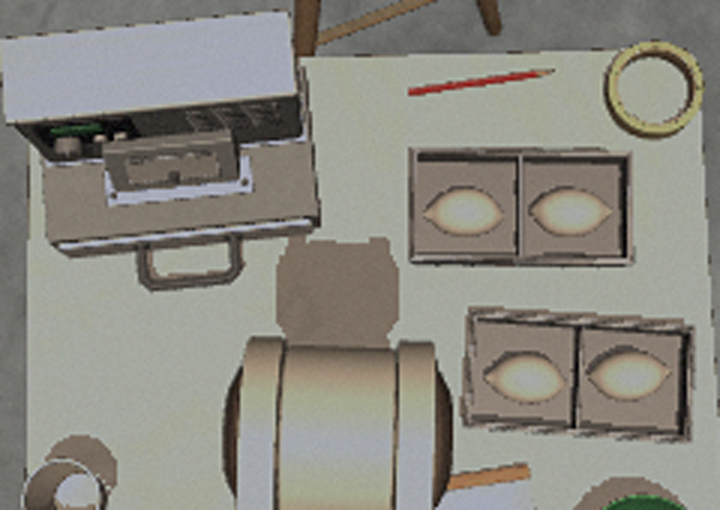

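The top view shows the tray closed (bar at crop (190,281)), one lemon in each compartment of the far tote, and the full tote and other things in place. I'll check that the tray is fully home with the same bar fit, then hand in.

Run:
```python
from h import *
def bar(t):
    g=t.min(2).astype(float);p=[]
    for x in range(260,280):
        w=np.clip(np.median(g[186:196,310:330])-g[180:196,x]-30,0,None);w[:4]=0
        p.append(180+np.dot(w,np.arange(16))/w.sum())
    return np.median(p)
a,b=bar(cv2.imread("pics/top0.png")),bar(bot.camera("top"));print(a,b,"moved mm",(a-b)*2.93)
```

```text
189.1497171838232 188.3501400560224 moved mm 2.3427609844563504
```

The fit gives 2.3 mm of inward movement against about 5 mm expected, which is too loose to settle it. There's plenty of time, so I'll push the bar with closed fingers to make sure it is seated.

>>> {"fn": "carry_out", "kwargs": {"linear": [[0.77,0.9,0],[0.77,0.9,0],[0.77,0.9,0],[0.77,0.9,0],[0.77,0.9,0],[0.77,0.9,0],[0.77,0.9,0],[0.77,0.9,0],[0,0,-1],[0,0,-1],[0,0,-1]], "rotation": [[0,0,0],[0,0,0],[0,0,0],[0,0,0],[0,0,0],[0,0,0],[0,0,0],[0,0,0],[0,0,0],[0,0,0],[0,0,0]], "grip": [1,1,1,1,1,1,1,1,1,1,1]}}

```text
time: 34.45
ee_pos: [0.4993, 0.1244, 0.0899]
tcp_rot: [-180.0, 0.0, 94.8]
wrist_force: [-0.1, -0.6, -0.1]
opening: 0.0001
grasp_force: 0.0
```

>>> {"fn": "carry_out", "kwargs": {"linear": [[0,0,-1],[0,0,-1],[0,0,-1],[0,0,-0.3],[0.5,0.04,0],[0.5,0.04,0],[0.25,0.02,0],[0.25,0.02,0],[0,0,0]], "rotation": [[0,0,0],[0,0,0],[0,0,0],[0,0,0],[0,0,0],[0,0,0],[0,0,0],[0,0,0],[0,0,0]], "grip": [1,1,1,1,1,1,1,1,1]}}

```text
time: 35.35
ee_pos: [0.53, 0.1258, 0.0256]
tcp_rot: [180.0, -0.0, 94.7]
wrist_force: [-0.0, -0.8, -0.3]
opening: -0.0002
grasp_force: 0.0
```

>>> {"fn": "carry_out", "kwargs": {"linear": [[0.2,0.016,0],[0.15,0.012,0],[0.15,0.012,0],[0,0,0]], "rotation": [[0,0,0],[0,0,0],[0,0,0],[0,0,0]], "grip": [1,1,1,1]}}

```text
time: 35.75
ee_pos: [0.5393, 0.1266, 0.0252]
tcp_rot: [180.0, 0.0, 94.7]
wrist_force: [0.7, -0.0, -0.4]
opening: 0.0002
grasp_force: 0.0
```

>>> {"fn": "carry_out", "kwargs": {"linear": [[0.1,0.008,0],[0.1,0.008,0],[0.1,0.008,0],[0,0,0]], "rotation": [[0,0,0],[0,0,0],[0,0,0],[0,0,0]], "grip": [1,1,1,1]}}

```text
time: 36.15
ee_pos: [0.5434, 0.1269, 0.0251]
tcp_rot: [-179.8, -0.0, 94.8]
wrist_force: [-8.2, -0.8, 5.1]
opening: 0.0
grasp_force: 4.6
```

>>> {"fn": "carry_out", "kwargs": {"linear": [[0.1,0.008,0],[0.1,0.008,0],[0,0,0]], "rotation": [[0,0,0],[0,0,0],[0,0,0]], "grip": [1,1,1]}}

```text
time: 36.45
ee_pos: [0.544, 0.127, 0.0249]
tcp_rot: [-179.4, -0.0, 94.8]
wrist_force: [-27.0, -1.0, 15.5]
opening: 0.0002
grasp_force: 13.7
```

The tray is hard against its home stop: 27 N with no further movement. I'll back off and clear the arm.

>>> {"fn": "carry_out", "kwargs": {"linear": [[-0.5,-0.04,0],[-1,-0.08,0],[-1,0,0.5],[-1,0,1],[-1,-0.5,1],[0,-0.5,1],[0,0,1],[0,0,0],[0,0,0]], "rotation": [[0,0,0],[0,0,0],[0,0,0],[0,0,0],[0,0,0],[0,0,0],[0,0,0],[0,0,0],[0,0,0]], "grip": [1,1,1,1,1,1,1,1,1]}}

```text
time: 37.35
ee_pos: [0.4593, 0.105, 0.1152]
tcp_rot: [179.9, -0.0, 94.7]
wrist_force: [-0.1, -0.1, -1.3]
opening: 0.0001
grasp_force: 0.0
```

```bash
python3 -c "
from workcell import bot
print(bot.get_obs()['ee_pos'],bot.job_done())"
```

```text
the job is handed in; nothing more can be done
[0.45934663 0.10500549 0.11515084] None
```

I handed the job in at 37 s: the tray was drawn out to its stop, both lemons were set flat-side down in the empty tote (one in each compartment), the tray was pushed home to its stop, and I saw nothing else disturbed; the judge's verdict was not shown.

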